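# Cap the sample tub with the passed lid

### The job

Take the green-tagged lid (passed) from its slanted stand, put it on the open white sample tub and press it down with the gripper until it sits fully home and level all round, leaving the tub upright about where it stands. Lay the red-tagged lid (rejected) flat, right way up, inside the red reject nest. Do not shift or tip the bottles, the jar or the tube rack.

Things in the scene. Friction and masses are not known exactly. Their poses are not given: they have to be found in the camera images.
- lid_green: White lid with green tags on top: passed. Origin: centre of its open underside at the skirt's lower edge; z out of its top, y along its long side and ridge. Skirt inside 81 (x) by 109 (y), flared foot about 96 x 124 outside; plate z 18 to 22; grip ridge 14 (x) by 64 (y), z 22 to 46 mm. 110 g. Starts on a stand tilted 35 deg, top facing up and to the robot, ridge level. Same turned half round.
- lid_green_grip (a point): Centre of the green-tagged lid's grip ridge, 36 mm above the lid's origin.
- lid_red: The same lid with red tag patches: the rejected lid. Same frame and sizes. Starts on the other stand.
- lid_red_grip (a point): Centre of the red-tagged lid's grip ridge, 36 mm above the lid's origin.
- tub: Open white tub of vials, loose, 0.7 kg, outside 76 (x) by 104 (y) by 70 mm. Origin: centre of underside, y along long side. Orange sprung catches on its long sides hold a lid just laid on it about 8 mm proud; push it down with about 10 to 15 N. Lid fits over the outside, long sides together, either way round, 2.5 mm clearance a side. Fully home its origin is 52 mm above the tub's (plate on rim).
- tub_rim (a point): Centre of the tub's mouth, at rim height (70 mm above its underside).
- nest: Red open reject nest, fixed to the bench, outside 134 (x) by 162 (y) by 24 (z) mm, wall 6 mm, inside 122 by 150 mm. Origin: centre of its underside, y along its long side. The lid lies flat on its floor with its long side along the nest's.
- nest_in (a point): Centre of the reject nest's inner floor; a lid lying in it has its origin here.
- stand_a: Slanted grey metal lid stand, fixed; base 115 (x) by 130 (y) mm. Origin: centre of underside. Upper surface 112 mm along the slope by 136 mm, sloping 35 degrees down to its -x (robot) side, centre 85 mm up, highest point 118 mm; lip at the low end 12 mm above the surface. Carries the green-tagged lid; the two stands swap places.
- stand_b: The same stand, carrying the red-tagged lid.
- amber_bottle: Bystander: amber glass reagent bottle, 60 mm across, 145 mm high. Origin: centre of its underside.
- white_bottle: Bystander: white plastic bottle with yellow cap, 62 mm across, 140 mm high. Origin: centre of its underside.
- tube_rack: Bystander: yellow rack of blue-capped tubes, 55 (x) by 100 (y) by 54 (z) mm. Origin: centre of its underside.
- jar: Bystander: small glass jar with black lid, 50 mm across, 85 mm high. Origin: centre of its underside.
Not all that is in view belongs to the job. What is shaped like the lid_red but blue, pink or turquoise is not meant.

How it is judged:
By the outcome, as a careful person would: the job done as asked, in the order asked, and still so for the second after the job is handed in, with the robot touching nothing.
It also fails if it takes over 61 s, if anything falls off the work surface, if the arm or the gripper's body presses on something with over 40 N, if the wrist force passes 120 N, or if a joint passes its speed limit or range.

### The arm

A 6-joint arm with a two-finger parallel gripper is mounted at the origin on the work surface. World frame = base frame: x ahead of the robot, y to its left, z up, the work surface at z = 0. Lengths are in m, angles in rad, forces in N, time in s.
With the tool pointing down it reaches from about 0.425 to 0.95 m from the base axis. Payload 3.5 kg.
Tool frame: the origin (TCP) lies midway between the tips of the shut fingers; the grasp point (between the pads) lies ctrl.grasp_offset behind it (ctrl.grasp_offset is the distance from the TCP to the grasp point, in m); x points along the fingers, y is the direction in which the jaws open and shut, and the axes are right-handed (so a half turn about x gives the same grasp; the last joint's range is limited). The gripper opens to 85 mm and grips with 20 to 120 N. Pads are 22 mm wide; open, the fingers measure 114 mm over their backs; the gripper's body (76 mm by 85 mm) begins 54 mm behind the grasp point. The pads swing forward as they close: fully open they stand 13 mm farther back than shut.
Start: joints at [1.049, 0.286, 1.577, -0, 1.279, -0.15], TCP at [0.245, 0.629, 0.231] pointing down, gripper open.
Joint ranges: [-2.77, 2.77], [-0.9, 2.22], [0.21, 2.48], [-1.53, 4.67], [0.24, 2.81], [-2.84, 2.84]. Speed limits (rad/s): [2.79, 2.79, 3.14, 3.14, 3.14, 3.14].

### API

Orientations are given as a unit quaternion [x, y, z, w].
In Python, from plant import readout, read_camera, sign_off, ctrl gives the robot as it stands.
- The arm moves only by the tool drive_tool, never from a script. Its argument "steps" is a list of rows, each a list of 5 numbers: the shift along the tool's x, y, z in cm, then the turn about the tool's x in degrees, then the opening, from 0 (shut) to 1 (fully open). A call has 1 to 10 rows; each row shifts and turns the commanded pose from where the row before left it, along the tool's axes as they then stand; what a row does not reach is not made up. A row lasts 1/10 s, in which the tool goes at most 50 mm and 8.59 degrees, less where a joint would pass 70% of its speed; a pose out of reach is approached as far as the arm can. A call is refused whole if a number of a shift passes 5 or a number of a turn 8.59, either way. A call with a gripper value outside its range is refused whole. The fingers move at their own pace and stop on an object; "force" is the grip in N (left out, the last holds). Time passes only in rows, so rows that do not move let the fingers close. It gives the time, the measured TCP pose, the force and the opening at its end, in the units of the state.
- readout.get_state(): the state, without advancing time (a new reading comes with each control period).
- read_camera(name): name is "scene" or "side" or "wrist"; returns a dict with "frame" (400x640x3 uint8, red, green, blue), "vertical_fov" (degrees; the focal length in pixels is half the picture's height over the tangent of half this angle, whatever the lens; pixels are square), "cx", "cy" (the principal point, pixels), "eye" and "orientation" of the camera in the world. Camera axes: x right, y up, looking along -z (the intrinsics and any distortion apply to the point x, -y, -z); pixel columns grow to the right and rows downward; lengths in m; the calibration is good to about 2 mm. A picture is of the moment at which its call begins. There is no depth.
- sign_off(): hands the job in, once; it reports no verdict.
The state is a dict: "time": time; "qpos": joint angles; "dq": joint speeds; "joint_efforts": joint torques, N m; "eef_pos": TCP position; "tcp_rot": TCP orientation; "contact_force": force on the tool from outside, world axes, zero at the start; "wrist_torque": the same for the moment, N m; "opening": opening from 0.0 (shut) to 1.0 (fully open).
Only numpy, scipy, OpenCV 4.12 (cv2) and the standard library are available. Lean on these libraries where they do the work, as an engineer would, in place of code of your own. Each camera call takes 0.05 s, during which the arm holds its last target. There are 200 camera calls.

## Working session

There is one attempt and no reset: what is moved stays moved. The work goes in short steps, Python scripts to look and compute and a tool call to move; the robot and the scene stay as the last step left them, time stands still between calls to the robot, and variables do not carry over. Pictures are saved under pics/ and viewed, about 8 in all and at most 12, crops included, and the job is handed in when it is done.

Besides the shell and the picture viewer there is one more tool, called after "Request:" as name(argument=value, ...) on one line, values as JSON. drive_tool: Moves the arm, as the interface text tells. Its arguments: {"type":"object","properties":{"steps":{"type":"array","items":{"type":"array","items":{"type":"number"}}},"force":{"type":"number"}},"required":["steps"]}

```bash
ls; mkdir -p pics; python3 - <<'E'
from plant import readout, read_camera, ctrl
import cv2, numpy as np, pickle
print(readout.get_state()); print(ctrl, ctrl.grasp_offset)
d={}
for n in ("scene","side"):
    c=read_camera(n); d[n]=c
    cv2.imwrite(f"pics/{n}0.png",c["frame"][:,:,::-1])
    print({k:v for k,v in c.items() if k!="frame"})
pickle.dump(d,open("c0.pkl","wb"))
E
```

```text
pics
{'time': 0.0, 'qpos': array([ 1.04899540e+00,  2.87223759e-01,  1.57821276e+00, -4.12083948e-05,
        1.27859787e+00, -1.49999445e-01]), 'dq': array([-0.00028683, -0.00040413,  0.00032391, -0.00062784,  0.00151588,
        0.00011673]), 'joint_efforts': array([-9.31163522e-04, -4.05988312e+01, -2.92622834e+01, -2.00888339e-04,
        5.85474452e-03,  2.32762051e-05]), 'eef_pos': array([0.24486539, 0.62829667, 0.22988909]), 'tcp_rot': array([ 0.12987197,  0.6951951 , -0.13151124,  0.69465232]), 'contact_force': array([ 0.67508705, -0.53078047, -0.53336275]), 'wrist_torque': array([ 0.00079412, -0.03865669, -0.10185287]), 'opening': 0.9930203012698711}
<Robot object at 0x7fa779d83a10> 0.0187
{'vertical_fov': 49.252300716742745, 'cx': 319.99110608004355, 'cy': 198.85595086168172, 'eye': array([ 1.35167083, -0.15741487,  0.65310776]), 'orientation': array([0.35753203, 0.31382948, 0.59214248, 0.65042232])}
{'vertical_fov': 53.252987017915984, 'cx': 321.06200482073865, 'cy': 196.10001484121202, 'eye': array([ 0.42409837, -0.86584043,  0.90710782]), 'orientation': array([ 0.39059149, -0.03301488, -0.06743714,  0.91749688])}
```

View pics/scene0.png

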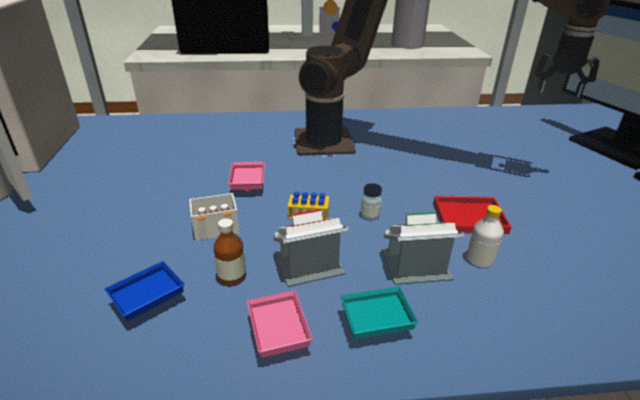

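View pics/side0.png

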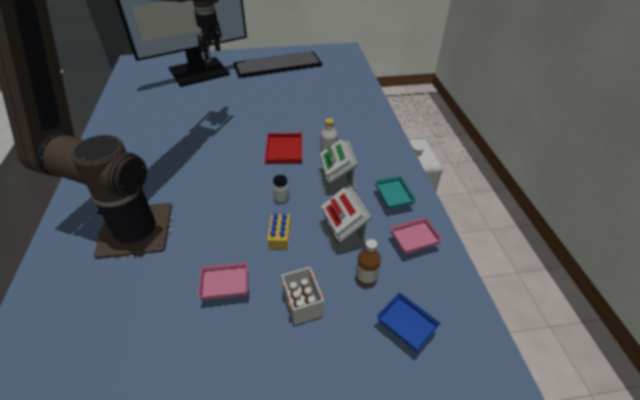

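The scene view shows the tub at (214,215), the red-lid stand at (310,250), the green-lid stand at (422,250) and the nest at (472,213). In the side view they are at (302,290), (346,213), (338,160) and (285,148). Next I'll work out rough positions and take a wrist view.

```bash
cat > h.py <<'E'
import numpy as np, cv2
from scipy.spatial.transform import Rotation as R
def cal(c):
    return 200/np.tan(np.radians(c["vertical_fov"])/2), c["cx"],c["cy"],np.array(c["eye"]),R.from_quat(c["orientation"]).as_matrix()
def ray(c,p,z):
    f,cx,cy,e,M=cal(c); p=np.atleast_2d(p).astype(float)
    d=np.c_[(p[:,0]-cx)/f,-(p[:,1]-cy)/f,-np.ones(len(p))]@M.T
    return e+d*((z-e[2])/d[:,2])[:,None]
def proj(c,X):
    f,cx,cy,e,M=cal(c); v=(np.atleast_2d(X)-e)@M
    return np.c_[cx+f*v[:,0]/-v[:,2], cy-f*v[:,1]/-v[:,2]]
def tri(c1,p1,c2,p2):
    a,b=[ray(c,p,1.)[0]*0+ray(c,p,0.)[0]-c["eye"] for c,p in((c1,p1),(c2,p2))]
    a/=np.linalg.norm(a);b/=np.linalg.norm(b)
    s=np.linalg.lstsq(np.c_[a,-b],c2["eye"]-c1["eye"],rcond=None)[0]
    P,Q=c1["eye"]+a*s[0],c2["eye"]+b*s[1]; return (P+Q)/2,np.linalg.norm(P-Q)
def mask(c,col):
    h=cv2.cvtColor(c["frame"],cv2.COLOR_RGB2HSV).astype(int); H,S,V=h[...,0],h[...,1],h[...,2]
    m={"green":(H>50)&(H<78)&(S>120)&(V>50),"red":((H<6)|(H>174))&(S>190)&(V>60),"orange":(H>6)&(H<18)&(S>140)&(V>120)}[col]
    return m.astype(np.uint8)
def blobs(m,amin=8):
    n,l,s,c=cv2.connectedComponentsWithStats(m); return [(s[i,4],c[i].round(1),s[i,:4]) for i in range(1,n) if s[i,4]>=amin],l
E
python3 - <<'E'
from h import *; import pickle
from plant import read_camera
d=pickle.load(open("c0.pkl","rb")); s,c=d["side"],d["scene"]
for k,p,z in (("green",(339,157),.11),("red",(346,212),.11),("nest",(285,149),.02),("tub",(302,289),.07),("rack",(279,230),.05),("jar",(281,188),.05),("amber",(368,275),.02),("whiteb",(330,140),.1)): print(k,ray(s,p,z)[0].round(3))
print(tri(c,(472,210),s,(285,148)),tri(c,(214,203),s,(302,289)))
for col in("green","red"):
  for n in d: print(col,n,blobs(mask(d[n],col))[0])
w=read_camera("wrist"); print({k:v for k,v in w.items() if k!="frame"})
cv2.imwrite("pics/w0.png",w["frame"][:,:,::-1])
E
```

```text
green [0.639 0.125 0.11 ]
red [ 0.613 -0.119  0.11 ]
nest [0.476 0.311 0.02 ]
tub [ 0.466 -0.322  0.07 ]
rack [ 0.425 -0.105  0.05 ]
jar [0.444 0.07  0.05 ]
amber [ 0.648 -0.271  0.02 ]
whiteb [0.628 0.234 0.1  ]
(array([0.4754435 , 0.33139005, 0.01635692]), np.float64(0.012005343340997452)) (array([ 0.46454324, -0.31568405,  0.06743513]), np.float64(0.008060021360037514))
green scene [(np.int32(11), array([423., 213.]), array([418, 213,  11,   1], dtype=int32))]
green side [(np.int32(41), array([339.9, 152. ]), array([337, 146,   7,  13], dtype=int32)), (np.int32(67), array([328.1, 157.5]), array([325, 148,   7,  20], dtype=int32))]
red scene [(np.int32(961), array([462.3, 211.9]), array([436, 197,  56,  30], dtype=int32)), (np.int32(8), array([483.6, 198.2]), array([481, 198,   7,   2], dtype=int32)), (np.int32(31), array([505.8, 224.5]), array([501, 219,   9,   9], dtype=int32))]
red side [(np.int32(867), array([283.5, 148.2]), array([267, 135,  34,  27], dtype=int32)), (np.int32(50), array([346.9, 204.1]), array([342, 196,  11,  17], dtype=int32)), (np.int32(12), array([336.7, 207.5]), array([334, 203,   6,   9], dtype=int32)), (np.int32(59), array([333.3, 214.7]), array([328, 207,  11,  17], dtype=int32))]
{'vertical_fov': 68.28794857403761, 'cx': 320.4579155015981, 'cy': 194.2323150231167, 'eye': array([0.16776802, 0.65915278, 0.37227643]), 'orientation': array([-0.13515121, -0.09060222,  0.55741759,  0.81413206])}
```

```bash
cat > mv.py <<'E'
import sys
from h import *; from plant import readout
def plan(tgt,jaw=None):
    "shift in tool axes (cm, before turning) and turn (deg) to bring TCP to tgt with jaw axis at world angle jaw"
    s=readout.get_state(); M=R.from_quat(s["tcp_rot"]).as_matrix()
    d=M.T@(np.array(tgt)-s["eef_pos"])*100
    y=M[:,1]; a=np.degrees(np.arctan2(y[1],y[0])); t=None
    if jaw is not None: t=-((jaw-a+90)%180-90)   # tool x is down
    return s,d.round(2),a.round(2),t
if __name__=="__main__":
    v=[float(x) for x in sys.argv[1:]]
    s,d,a,t=plan(v[:3],v[3] if len(v)>3 else None)
    print("t",s["time"],"pos",s["eef_pos"].round(4),"q",s["qpos"].round(2),"F",s["contact_force"].round(1),"open",round(s["opening"],3))
    print(R.from_quat(s["tcp_rot"]).as_matrix().round(3).tolist()); print("shift cm",d,"jaw",a,"turn",t)
E
python3 mv.py 0.57 0.125 0.33 90
```

```text
t 0.15 pos [0.245  0.6285 0.2302] q [ 1.05  0.29  1.58 -0.    1.28 -0.15] F [ 0.1  0.7 -0.3] open 0.998
[[-0.001, 0.363, 0.932], [-0.002, 0.932, -0.363], [-1.0, -0.002, -0.0]]
shift cm [ -9.92 -35.11  48.57] jaw 68.7 turn -21.303530242987406
```

View pics/w0.png

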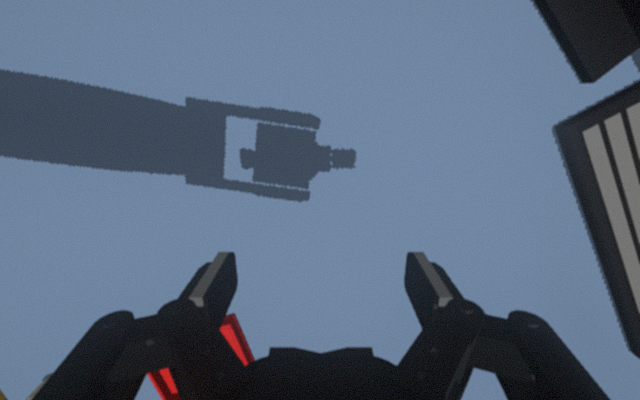

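The start wrist view shows only bare bench, with the nest edge at (235,340). The camera sits 8 cm on the tool's -z side. I'll move to look at the green lid.

Request:
drive_tool(steps=[[-1, -1.75, 3.2, 0, 1], [-1, -1.75, 3.2, 0, 1], [-1, -1.75, 3.2, 0, 1], [-1, -1.75, 3.2, 0, 1], [-1, -1.75, 3.2, 0, 1], [-1, -1.75, 3.2, 0, 1], [-1, -1.75, 3.2, 0, 1], [-1, -1.75, 3.2, 0, 1], [-1, -1.75, 3.2, 0, 1], [-1, -1.75, 3.2, 0, 1]])

```text
time: 1.15
eef_pos: [0.4803, 0.3483, 0.3314]
tcp_rot: [0.131, 0.695, -0.131, 0.695]
contact_force: [-0.7, -0.0, -0.2]
opening: 0.995
```

Request:
drive_tool(steps=[[0, -1.75, 3.2, 0, 1], [0, -1.75, 3.2, 0, 1], [0, -1.75, 3.2, 0, 1], [0, -1.75, 3.2, 0, 1], [0, -1.75, 3.2, 0, 1], [0, -1.75, 3.2, 0, 1], [0, -1.75, 3.2, 0, 1], [0, -1.75, 3.2, 0, 1], [0, 0, 0, -7, 1], [0, 0, 0, -7, 1]])

```text
time: 2.15
eef_pos: [0.6679, 0.1247, 0.3301]
tcp_rot: [0.044, 0.706, -0.044, 0.705]
contact_force: [-0.9, 0.4, -1.0]
opening: 1.001
```

Request:
drive_tool(steps=[[0, 0, 0, -7.3, 1], [0, 0, 0, 0, 1], [0, 0, 0, 0, 1], [0, 0, 0, 0, 1]])

```text
time: 2.55
eef_pos: [0.6673, 0.1263, 0.3312]
tcp_rot: [0.001, 0.707, -0.001, 0.707]
contact_force: [-0.1, -0.7, -0.1]
opening: 1.001
```

```bash
python3 mv.py 0.67 0.125 0.33 90; python3 - <<'E'
from h import *; import pickle
from plant import read_camera
w=read_camera("wrist"); pickle.dump(w,open("w1.pkl","wb"))
cv2.imwrite("pics/w1.png",w["frame"][:,:,::-1]); print(w["eye"])
print(blobs(mask(w,"green"),30)[0]);print(blobs(mask(w,"red"),30)[0])
E
```

```text
t 2.55 pos [0.6673 0.1263 0.3312] q [ 0.04  0.24  1.45 -0.    1.45 -1.53] F [-0.1 -0.7 -0.1] open 1.001
[[-0.0, 0.002, 1.0], [-0.0, 1.0, -0.002], [-1.0, -0.0, -0.0]]
shift cm [ 0.12 -0.13  0.27] jaw 89.9 turn -0.09559258393618109
[0.58439111 0.1268718  0.47336783]
[(np.int32(880), array([335.1, 112.6]), array([300, 104,  64,  20], dtype=int32)), (np.int32(103), array([361.1, 144.6]), array([347, 139,  20,  14], dtype=int32)), (np.int32(70), array([308.8, 144.8]), array([300, 141,  23,  13], dtype=int32))]
[(np.int32(1226), array([495.7,  11.4]), array([456,   0,  69,  39], dtype=int32))]
```

View pics/w1.png

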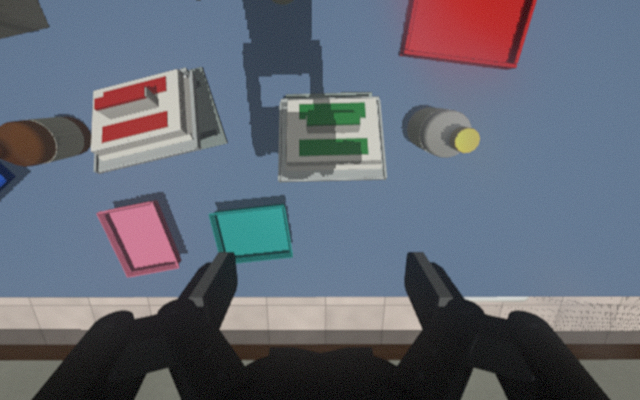

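The green lid is at about (333,138), nearly aligned, with its ridge at about (333,122). The red lid is at about (138,115) and turned. I'll zoom in on both.

```bash
python3 - <<'E'
from h import *; import pickle
w=pickle.load(open("w1.pkl","rb")); f=w["frame"][:,:,::-1]
a=cv2.resize(f[85:190,265:400],None,fx=5.5,fy=5.5,interpolation=cv2.INTER_CUBIC)[:580]
cv2.imwrite("pics/z1.png",cv2.convertScaleAbs(a,alpha=1.3))
g=mask(w,"green"); n,l,s,c=cv2.connectedComponentsWithStats(g)
pts=[(x,y) for y,x in zip(*np.nonzero(g)) if 95<y<165]
E
```

```text
(no output)
```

View pics/z1.png

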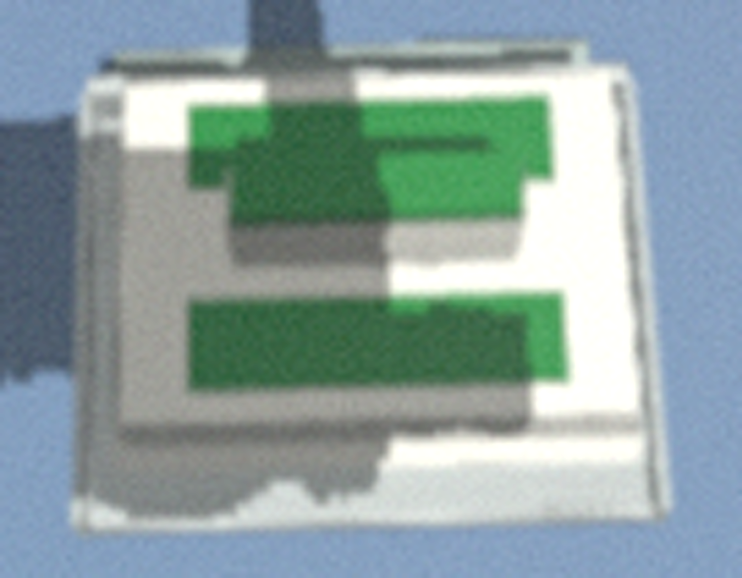

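```bash
python3 - <<'E'
from h import *; import pickle
w=pickle.load(open("w1.pkl","rb"));d=pickle.load(open("c0.pkl","rb"))
for z in(.115,.12,.125,.13):
    P=ray(w,[(307.2,124.8),(359.9,124.3)],z); print(z,P.round(4).tolist(),np.linalg.norm(P[1]-P[0]).round(4),"side px",proj(d["side"],P.mean(0)).round(1),"scene",proj(d["scene"],P.mean(0)).round(1))
cs=[cv2.resize(d[n]["frame"][y:y+70,x:x+110,::-1],None,fx=7,fy=4*1.0,interpolation=cv2.INTER_CUBIC) for n,x,y in(("side",290,130),("scene",375,200))]
cv2.imwrite("pics/z2.png",np.vstack(cs))
E
```

```text
0.115 [[0.6186, 0.1107, 0.115], [0.6181, 0.1733, 0.115]] 0.0626 side px [[331.9 153.1]] scene [[420.6 216.2]]
0.12 [[0.6182, 0.111, 0.12], [0.6176, 0.1727, 0.12]] 0.0617 side px [[331.8 151.9]] scene [[420.8 214.2]]
0.125 [[0.6177, 0.1112, 0.125], [0.6171, 0.172, 0.125]] 0.0608 side px [[331.7 150.7]] scene [[421.  212.1]]
0.13 [[0.6172, 0.1114, 0.13], [0.6167, 0.1714, 0.13]] 0.06 side px [[331.6 149.5]] scene [[421.1 210.1]]
```

View pics/z2.png

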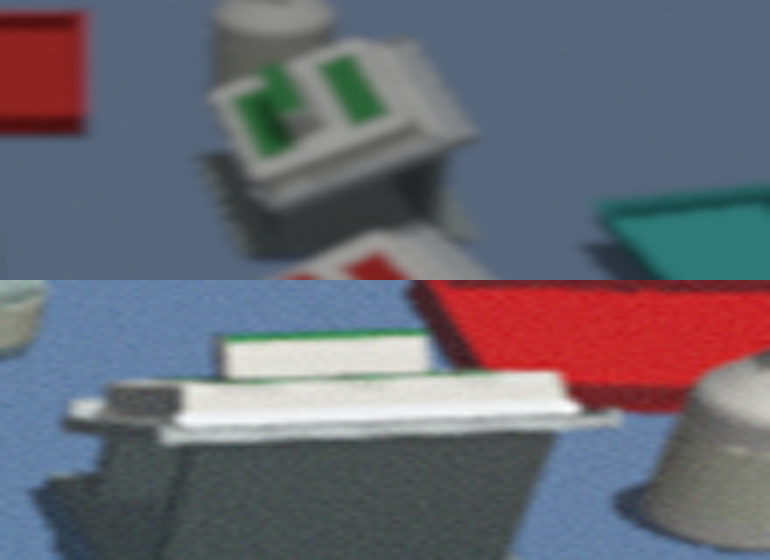

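```bash
python3 - <<'E'
from h import *; import pickle
w=pickle.load(open("w1.pkl","rb"));d=pickle.load(open("c0.pkl","rb"))
print("cap",ray(w,(466,140),.14), tri(w,(466,140),d["scene"],(493,211)))
E
python3 mv.py 0.617 0.142 0.2
```

```text
cap [[0.63299318 0.2899331  0.14      ]] (array([0.63404685, 0.293347  , 0.13126542]), np.float64(0.0015788812985052956))
t 2.6 pos [0.6673 0.1263 0.3312] q [ 0.04  0.24  1.45 -0.    1.45 -1.53] F [ 0.1 -0.2 -0.4] open 0.999
[[-0.0, 0.001, 1.0], [-0.0, 1.0, -0.001], [-1.0, -0.0, -0.0]]
shift cm [13.12  1.57 -5.03] jaw 89.93 turn None
```

Request:
drive_tool(steps=[[0, 0.8, -2.5, 0, 1], [0, 0.8, -2.5, 0, 1], [4, 0, 0, 0, 1], [4, 0, 0, 0, 1], [4, 0, 0, 0, 1], [4, 0, 0, 0, 1], [3, 0, 0, 0, 0.95], [2, 0, 0, 0, 0.95], [1.5, 0, 0, 0, 0.95], [1.1, 0, 0, 0, 0.95]], force=30)

```text
time: 3.6
eef_pos: [0.6172, 0.1422, 0.0944]
tcp_rot: [0.0, 0.707, -0.0, 0.707]
contact_force: [0.2, -0.2, -0.1]
opening: 0.947
```

Request:
drive_tool(steps=[[0, 0, 0, 0, 0.95], [0, 0, 0, 0, 0.95]])

```text
time: 3.8
eef_pos: [0.6181, 0.1422, 0.0963]
tcp_rot: [0.0, 0.707, -0.0, 0.708]
contact_force: [0.0, 1.1, 0.9]
opening: 0.949
```

```bash
python3 mv.py 0.617 0.142 0.094 90; python3 - <<'E'
from h import *; import pickle
from plant import read_camera
w=read_camera("wrist"); pickle.dump(w,open("w2.pkl","wb"))
cv2.imwrite("pics/w2.png",w["frame"][:,:,::-1])
E
```

```text
t 3.8 pos [0.6181 0.1422 0.0963] q [ 0.07  0.34  1.78 -0.    1.03 -1.5 ] F [0.  1.1 0.9] open 0.949
[[0.002, 0.0, 1.0], [0.0, 1.0, -0.0], [-1.0, 0.0, 0.002]]
shift cm [ 0.23 -0.02 -0.11] jaw 89.99 turn -0.009297294578445303
```

View pics/w2.png

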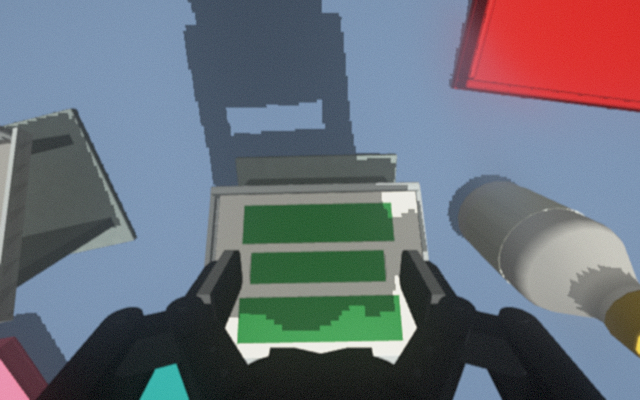

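The fingers straddle the ridge, whose top spans (250–385, 267). I'll go a little lower and close.

Request:
drive_tool(steps=[[0.4, 0, -0.1, 0, 0.95], [0, 0, 0, 0, 0.95], [0, 0, 0, 0, 0.7], [0, 0, 0, 0, 0.6], [0, 0, 0, 0, 0.6], [0, 0, 0, 0, 0.6], [0, 0, 0, 0, 0.6], [0, 0, 0, 0, 0.6]], force=40)

```text
time: 4.65
eef_pos: [0.6164, 0.1415, 0.0946]
tcp_rot: [-0.001, 0.708, 0.0, 0.707]
contact_force: [-7.6, -3.3, 12.0]
opening: 0.738
```

Request:
drive_tool(steps=[[-0.3, 0, 0, 0, 0.6], [-0.5, 0, 0, 0, 0.6], [-1, 0, 0, 0, 0.6], [-2, 0, 0, 0, 0.6], [-2, 0, 0, 0, 0.6], [-2, 0, 0, 0, 0.6], [-2, 0, 0, 0, 0.6], [0, 0, 0, 0, 0.6]])

```text
time: 5.45
eef_pos: [0.6186, 0.1424, 0.1937]
tcp_rot: [0.0, 0.704, 0.0, 0.71]
contact_force: [-0.4, 0.4, -0.3]
opening: 0.739
```

```bash
python3 mv.py 0.617 0.142 0.094 90; python3 - <<'E'
from h import *; import pickle
from plant import read_camera
w=read_camera("wrist"); s=read_camera("side"); 
cv2.imwrite("pics/w3.png",np.vstack([w["frame"][140:,:,::-1],cv2.resize(s["frame"][70:270,200:500,::-1],(640,320))]))
E
```

```text
t 5.45 pos [0.6186 0.1424 0.1937] q [ 0.07  0.23  1.72  0.    1.19 -1.5 ] F [-0.4  0.4 -0.3] open 0.739
[[0.008, -0.0, 1.0], [0.001, 1.0, 0.0], [-1.0, 0.001, 0.008]]
shift cm [ 9.96 -0.05 -0.24] jaw 90.0 turn 0.002223467364586895
```

View pics/w3.png

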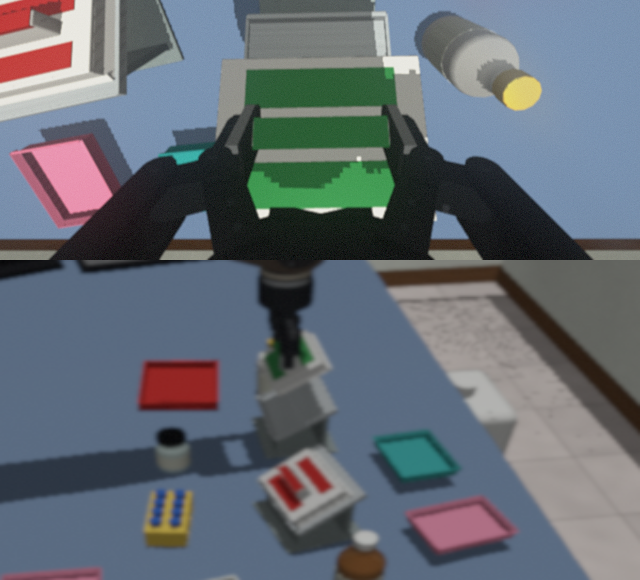

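The green lid is held and clear of the stand, still tilted. I'll level it on the free bench to the left at about (0.45, 0.52).

Request:
drive_tool(steps=[[-4, 0, 0, 0, 0.6], [0, 2, -3, 0, 0.6], [0, 3.6, -2.8, 0, 0.6], [0, 4, -2.8, 0, 0.6], [0, 4, -2.8, 0, 0.6], [0, 4, -2.8, 0, 0.6], [0, 4.5, -1.5, 0, 0.6], [0, 4.5, -1, 0, 0.6], [0, 4.5, 0, 0, 0.6], [0, 4.5, 0, 0, 0.6]])

```text
time: 6.55
eef_pos: [0.448, 0.4995, 0.2271]
tcp_rot: [-0.001, 0.708, -0.001, 0.706]
contact_force: [1.4, 0.2, -0.8]
opening: 0.737
```

Request:
drive_tool(steps=[[1.5, 2, 0, 0, 0.6], [4, 0, 0, 0, 0.6], [4, 0, 0, 0, 0.6], [4, 0, 0, 0, 0.6], [0, 0, 0, 0, 0.6], [0, 0, 0, 0, 0.6]])

```text
time: 7.15
eef_pos: [0.4485, 0.5174, 0.0924]
tcp_rot: [-0.001, 0.708, -0.001, 0.706]
contact_force: [0.4, 0.1, -0.4]
opening: 0.738
```

```bash
python3 mv.py 0.45 0.52 0.06 90; python3 - <<'E'
from h import *
from plant import read_camera
w=read_camera("wrist"); print(blobs(mask(w,"green"),60)[0])
E
```

```text
t 7.15 pos [0.4485 0.5174 0.0924] q [ 0.71  0.44  1.64  0.    1.06 -0.86] F [ 0.4  0.1 -0.4] open 0.738
[[-0.003, 0.0, 1.0], [-0.003, 1.0, -0.0], [-1.0, -0.003, -0.003]]
shift cm [3.24 0.27 0.16] jaw 89.99 turn -0.006407280954846328
[(np.int32(4937), array([320.2, 227.3]), array([246, 208, 150,  39], dtype=int32)), (np.int32(3822), array([319.7, 272.1]), array([252, 256, 137,  34], dtype=int32)), (np.int32(6270), array([321. , 324.6]), array([248, 301, 147,  49], dtype=int32))]
```

Request:
drive_tool(steps=[[2.5, 0, 0, 0, 0.6], [2, 0, 0, 0, 0.6], [0.4, 0, 0.3, 0, 0.6], [0.3, 0, 0.4, 0, 0.6], [0.3, 0, 0.4, 0, 0.6], [0.3, 0, 0.4, 0, 0.6]], force=20)

```text
time: 7.8
eef_pos: [0.466, 0.519, 0.0384]
tcp_rot: [0.001, 0.706, 0.001, 0.708]
contact_force: [-0.3, -0.1, 0.5]
opening: 0.742
```

Request:
drive_tool(steps=[[0.3, 0, 0.4, 0, 0.6], [0.3, 0, 0.4, 0, 0.6], [0.3, 0, 0.3, 0, 0.6], [0, 0, 0, 0, 0.6]])

```text
time: 8.2
eef_pos: [0.4775, 0.5192, 0.0321]
tcp_rot: [0.0, 0.706, 0.001, 0.708]
contact_force: [-2.4, -2.5, 11.3]
opening: 0.741
```

```bash
python3 mv.py 0.45 0.52 0.0225 90; python3 - <<'E'
from h import *
from plant import read_camera
w=read_camera("wrist"); print(blobs(mask(w,"green"),60)[0])
E
```

```text
t 8.2 pos [0.4775 0.5192 0.0321] q [ 0.68  0.55  1.61 -0.    0.98 -0.89] F [-2.4 -2.5 11.3] open 0.741
[[0.002, -0.0, 1.0], [0.002, 1.0, 0.0], [-1.0, 0.002, 0.002]]
shift cm [ 0.95  0.08 -2.75] jaw 90.03 turn 0.026525132074738167
[(np.int32(4475), array([307.6, 223.4]), array([244, 204, 147,  39], dtype=int32)), (np.int32(4002), array([319.9, 277.7]), array([253, 262, 136,  34], dtype=int32)), (np.int32(5588), array([320.4, 317.6]), array([247, 297, 148,  42], dtype=int32))]
```

```bash
cat > tilt.py <<'E'
from h import *
from plant import read_camera, readout
def tilt(col="green",show=True):
    w=read_camera("wrist"); f,cx,cy,e,M=cal(w)
    h=cv2.cvtColor(w["frame"],cv2.COLOR_RGB2HSV).astype(int)
    m=(((h[...,0]>45)&(h[...,0]<85)) if col=="green" else ((h[...,0]<8)|(h[...,0]>172)))&(h[...,1]>90)
    B,l=blobs(m.astype(np.uint8),1500); out=[]
    for i,(a,c,b) in enumerate(B):
        r=cv2.minAreaRect(np.argwhere(l==l[int(c[1]),int(c[0])])[:,::-1].astype(np.float32))
        out.append((c,max(r[1])+1))
    for c,n in out: print(c,round(n,1))
    (c1,n1),(c2,n2)=out[0],out[-1]
    L=.080
    P=[e+M@np.array([(c[0]-cx)/f,-(c[1]-cy)/f,-1])*f*L/n for c,n in((c1,n1),(c2,n2))]
    d=P[1]-P[0]; print("vec",d.round(4),"tilt",np.degrees(np.arctan2(d[2],d[0])).round(1))
    s=readout.get_state(); print("t",s["time"],"pos",s["eef_pos"].round(4),"F",s["contact_force"].round(1),s["opening"])
    return w
if __name__=="__main__":
    import sys; tilt(*sys.argv[1:])
E
python3 tilt.py; python3 - <<'E'
from h import *; import pickle
w=pickle.load(open("w2.pkl","rb")); f,cx,cy,e,M=cal(w); print("view dir",-M[:,2])
# w2 reference (tilt 35): strips rows 223 & 320, lengths
h=cv2.cvtColor(w["frame"],cv2.COLOR_RGB2HSV).astype(int); m=((h[...,0]>45)&(h[...,0]<85)&(h[...,1]>90)).astype(np.uint8)
print(blobs(m,1500)[0])
E
```

```text
[319.7 222.7] 154.1
[320.6 300.9] 149.0
vec [0.0419 0.0005 0.0088] tilt 11.9
t 8.3 pos [0.4775 0.5192 0.0321] F [-1.9 -3.4 11.6] 0.7400955673597125
view dir [ 3.22533391e-01 -5.34591843e-04 -9.46557936e-01]
[(np.int32(5407), array([317.5, 223. ]), array([243, 204, 150,  39], dtype=int32)), (np.int32(3927), array([317.4, 266.7]), array([251, 251, 134,  32], dtype=int32)), (np.int32(7112), array([319.2, 318.9]), array([238, 296, 164,  47], dtype=int32))]
```

The lid has already swung to about 15° in the grip. Releasing it here lets it drop flat, and I can re-grip it level.

Request:
drive_tool(steps=[[-0.3, 0, 0, 0, 0.6], [0, 0, 0, 0, 0.9], [0, 0, 0, 0, 1], [0, 0, 0, 0, 1], [-4, 0, 0, 0, 1], [-4, 0, 0, 0, 1], [-2, 0, 0, 0, 1], [0, 0, 0, 0, 1], [0, 0, 0, 0, 1]])

```text
time: 9.2
eef_pos: [0.4751, 0.5179, 0.1295]
tcp_rot: [-0.0, 0.707, -0.0, 0.707]
contact_force: [-1.0, -1.0, -0.5]
opening: 0.999
```

```bash
cat > flat.py <<'E'
import sys
from h import *; from plant import read_camera, readout
def flat(col,z0,near,name=None):
    "lid lying level with its origin at height z0: strip rects cast on the plate, ridge rect on the ridge top"
    w=read_camera("wrist"); h=cv2.cvtColor(w["frame"],cv2.COLOR_RGB2HSV).astype(int)
    m=(((h[...,0]>45)&(h[...,0]<85)) if col=="green" else ((h[...,0]<8)|(h[...,0]>172)))&(h[...,1]>90)
    m[:,:200 if 0 else 0]=0
    if name: cv2.imwrite(f"pics/{name}.png",w["frame"][:,:,::-1])
    n,l,s,c=cv2.connectedComponentsWithStats(m.astype(np.uint8))
    for i in range(1,n):
        if s[i,4]<150: continue
        p=np.argwhere(l==i)[:,::-1]
        for z in(z0+.022,z0+.046):
            q=ray(w,p,z)[:,:2]
            if np.linalg.norm(q.mean(0)-near)>.1: continue
            r=cv2.minAreaRect((q*1000).astype(np.float32)); k=r[1][0]<r[1][1]
            print(s[i,4],s[i,:4],"z",z,"c",np.round(r[0],1),"size",np.round(r[1],1),"long axis deg",round(r[2]+(90 if k else 0),1))
    t=readout.get_state(); print("t",t["time"],t["eef_pos"].round(4),t["opening"])
if __name__=="__main__":
    a=sys.argv; flat(a[1],float(a[2]),np.array([float(a[3]),float(a[4])]),a[5] if len(a)>5 else None)
E
python3 flat.py green 0 0.485 0.52 w4
```

```text
2002 [275 176  93  22] z 0.022 c [469.7 518.8] size [19.5 82. ] long axis deg 90.1
2002 [275 176  93  22] z 0.046 c [462.2 518.8] size [17.6 74.2] long axis deg 90.1
2588 [278 215  88  33] z 0.022 c [513.  518.9] size [32.8 82.5] long axis deg 91.1
2588 [278 215  88  33] z 0.046 c [501.4 518.9] size [29.7 74.6] long axis deg 91.1
t 9.25 [0.4745 0.5173 0.128 ] 1.005544234127004
```

The lid lies level: both tag strips measure 82 mm, and its centre is about (0.495, 0.519). I'll turn the jaws across the ridge and re-grip.

Request:
drive_tool(steps=[[0, 0.15, 2, 0, 1], [0, 0, 0, 8.5, 1], [0, 0, 0, 8.5, 0.7], [0, 0, 0, 8.5, 0.6], [0, 0, 0, 8.5, 0.6], [0, 0, 0, 8.5, 0.6], [0, 0, 0, 8.5, 0.6], [0, 0, 0, 8.5, 0.6], [0, 0, 0, 8.5, 0.6], [0, 0, 0, 8.5, 0.6]])

```text
time: 10.25
eef_pos: [0.4941, 0.5185, 0.1265]
tcp_rot: [0.438, 0.554, -0.441, 0.553]
contact_force: [-0.4, 0.1, -0.5]
opening: 0.6
```

Request:
drive_tool(steps=[[0, 0, 0, 8.5, 0.6], [0, 0, 0, 5, 0.6], [0, 0, 0, 0, 0.6], [0, 0, 0, 0, 0.6]])

```text
time: 10.65
eef_pos: [0.4945, 0.5189, 0.1279]
tcp_rot: [-0.498, -0.501, 0.501, -0.5]
contact_force: [0.4, 0.2, 0.1]
opening: 0.602
```

```bash
python3 mv.py 0.4947 0.519 0.028 0; python3 flat.py green 0 0.495 0.52
```

```text
t 10.65 pos [0.4945 0.5189 0.1279] q [ 0.67  0.47  1.54 -0.    1.14  0.67] F [0.4 0.2 0.1] open 0.602
[[-0.003, 1.0, 0.002], [-0.002, 0.002, -1.0], [-1.0, -0.003, 0.002]]
shift cm [ 9.99  0.05 -0.03] jaw 0.1 turn 0.10489998146609025
2025 [280 146  27  89] z 0.022 c [470.1 519.2] size [20.7 82.1] long axis deg 90.5
2025 [280 146  27  89] z 0.046 c [472.5 527.3] size [18.7 74.1] long axis deg 90.5
2050 [338 146  26  89] z 0.022 c [520.2 519.4] size [20.6 82.1] long axis deg 90.7
2050 [338 146  26  89] z 0.046 c [517.8 527.5] size [18.6 74.2] long axis deg 90.7
1089 [313 165  17  71] z 0.022 c [494.8 510.6] size [14.  66.9] long axis deg 90.7
1089 [313 165  17  71] z 0.046 c [494.8 519.5] size [12.6 60.4] long axis deg 90.7
t 10.7 [0.4947 0.5191 0.1284] 0.6013330253228691
```

Request:
drive_tool(steps=[[4, 0, 0, 0, 0.6], [3, 0, 0, 0, 0.6], [2, 0, 0, 0, 0.6], [0.8, 0, 0, 0, 0.5], [0, 0, 0, 0, 0.1], [0, 0, 0, 0, 0], [0, 0, 0, 0, 0], [0, 0, 0, 0, 0], [0, 0, 0, 0, 0], [0, 0, 0, 0, 0]], force=60)

```text
time: 11.7
eef_pos: [0.4963, 0.5204, 0.0341]
tcp_rot: [0.501, 0.5, -0.499, 0.5]
contact_force: [0.6, 0.0, 3.4]
opening: 0.144
```

```bash
python3 flat.py green 0 0.495 0.52
```

```text
3169 [255 178  41 113] z 0.022 c [471.1 524.4] size [20.9 72. ] long axis deg 90.1
3169 [255 178  41 113] z 0.046 c [475.  536.6] size [17.7 60.8] long axis deg 90.1
3291 [346 178  41 113] z 0.022 c [521.  524.4] size [72.1 21.4] long axis deg 89.8
3291 [346 178  41 113] z 0.046 c [517.1 536.6] size [60.9 18.1] long axis deg 89.8
2780 [307 212  29 105] z 0.022 c [496.9 504.5] size [72.2 17.5] long axis deg 89.2
2780 [307 212  29 105] z 0.046 c [496.7 519.8] size [61.  14.8] long axis deg 89.2
t 11.75 [0.4963 0.5203 0.034 ] 0.14355289414707817
```

Request:
drive_tool(steps=[[-1, 0, 0, 0, 0], [-3, 0, 0, 0, 0], [-4.5, 0, 0, 0, 0], [-4.5, 0, 0, 0, 0], [-4.5, 0, 1, 0, 0], [-3, 0, 3, 0, 0], [-1, 0, 4.8, 0, 0], [0, 0, 4.9, 0, 0], [0, 0, 4.9, 0, 0], [0, 0, 4.9, 0, 0]])

```text
time: 12.75
eef_pos: [0.4944, 0.2827, 0.2472]
tcp_rot: [0.5, 0.5, -0.5, 0.5]
contact_force: [1.0, -0.6, -1.2]
opening: 0.14
```

Request:
drive_tool(steps=[[0, 0, 4.9, 0, 0], [0, 0, 4.9, 0, 0], [0, 0, 4.9, 0, 0], [0, 0, 4.9, 0, 0], [0, 0, 4.9, 0, 0], [0, 0, 4.9, 0, 0], [0, 0, 4.9, 0, 0], [0, 0, 4.9, 0, 0], [0, 0, 4.9, 0, 0], [0, 0, 4.9, 0, 0]])

```text
time: 13.75
eef_pos: [0.4945, -0.207, 0.2473]
tcp_rot: [0.5, 0.5, -0.5, 0.5]
contact_force: [1.5, -0.3, -1.0]
opening: 0.142
```

Request:
drive_tool(steps=[[0, -1, 4.9, 0, 0], [0, -1, 4.9, 0, 0], [0, -1, 4.9, 0, 0], [0, 0, 4.9, 0, 0], [0, 0, 4.5, 0, 0], [0, 0, 0, 0, 0], [0, 0, 0, 0, 0], [0, 0, 0, 0, 0]])

```text
time: 14.55
eef_pos: [0.4653, -0.445, 0.247]
tcp_rot: [0.5, 0.501, -0.5, 0.5]
contact_force: [-0.3, 0.1, -0.4]
opening: 0.143
```

```bash
python3 mv.py 0.465 -0.45 0.25 0; python3 - <<'E'
from h import *; import pickle
from plant import read_camera
w=read_camera("wrist"); s=read_camera("side"); pickle.dump((w,s),open("w5.pkl","wb"))
print(w["eye"],blobs(mask(w,"orange"),8)[0],proj(w,[.465,-.317,.07]))
cv2.imwrite("pics/w5.png",w["frame"][:,:,::-1])
E
```

```text
t 14.55 pos [ 0.4653 -0.445   0.247 ] q [-0.92  0.21  1.64  0.    1.29 -0.92] F [-0.3  0.1 -0.4] open 0.143
[[-0.001, 1.0, 0.001], [0.001, 0.001, -1.0], [-1.0, -0.001, -0.001]]
shift cm [-0.31 -0.03  0.5 ] jaw 0.04 turn 0.03807951339079807
[ 0.46514018 -0.3620385   0.3892782 ] [(np.int32(39), array([357.8,   5.8]), array([356,   0,   5,  13], dtype=int32)), (np.int32(57), array([273.8,  22.1]), array([271,  14,   6,  18], dtype=int32)), (np.int32(41), array([366.5,  70. ]), array([365,  63,   4,  15], dtype=int32)), (np.int32(41), array([287.8,  87. ]), array([285,  80,   6,  15], dtype=int32))] [[320.6669478   45.65426632]]
```

View pics/w5.png

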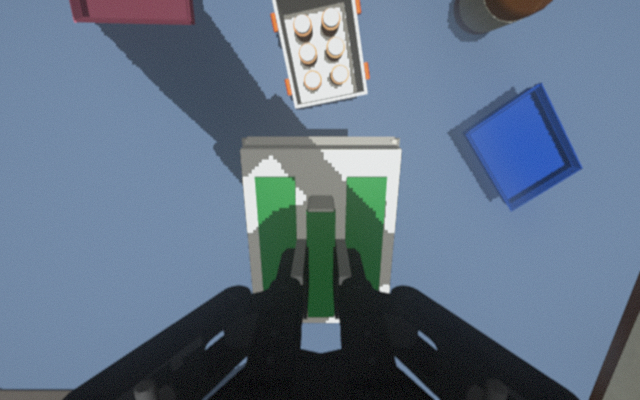

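The wrist view shows the held lid level and the tub at the top, around (320,50), turned roughly 10° and cut off by the frame. I'll back off 5 cm and measure the rim.

Request:
drive_tool(steps=[[0, 0, 2.5, 0, 0], [0, 0, 2.5, 0, 0], [0, 0, 0, 0, 0], [0, 0, 0, 0, 0], [0, 0, 0, 0, 0]])

```text
time: 15.15
eef_pos: [0.4658, -0.4949, 0.2474]
tcp_rot: [0.5, 0.5, -0.5, 0.5]
contact_force: [-0.7, -0.4, -1.1]
opening: 0.139
```

```bash
cat > tub.py <<'E'
from h import *; from plant import read_camera
w=read_camera("wrist")
o=[b[1] for b in blobs(mask(w,"orange"),15)[0]]; print("catches",[ (x.tolist()) for x in o])
for z in(.045,.055): print(z,ray(w,o,z)[:,:2].round(4).tolist(), ray(w,o,z).mean(0).round(4))
h=cv2.cvtColor(w["frame"],cv2.COLOR_RGB2HSV).astype(int)
q0=proj(w,[.465,-.317,.07])[0]
m=((h[...,2]>110)&(h[...,1]<75)).astype(np.uint8)
cs,_=cv2.findContours(m,cv2.RETR_EXTERNAL,cv2.CHAIN_APPROX_NONE)
for c in cs:
    if cv2.contourArea(c)<800: continue
    P=(ray(w,c[:,0,:],.07)[:,:2]*1000).astype(np.float32); r=cv2.minAreaRect(P); print(cv2.boundingRect(c),np.round(r[0],1),np.round(r[1],1),round(r[2],1))
np.save("tub.npy",w["frame"])
cv2.imwrite("pics/w6.png",cv2.resize(w["frame"][0:190,200:440,::-1],None,fx=3,fy=3,interpolation=cv2.INTER_CUBIC))
E
python3 tub.py
```

```text
catches [[368.6, 14.0], [285.6, 32.4]]
0.045 [[0.5144, -0.3342], [0.429, -0.3511]] [ 0.4717 -0.3427  0.045 ]
0.055 [[0.513, -0.3364], [0.43, -0.3529]] [ 0.4715 -0.3447  0.055 ]
(603, 314, 37, 86) [ 892.2 -773.6] [ 50.9 165.1] 19.3
(240, 125, 169, 169) [ 468.1 -548.4] [211.9 186.6] 89.6
(277, 0, 141, 60) [ 491.1 -353.6] [135.   50.4] 0.1
```

View pics/w6.png

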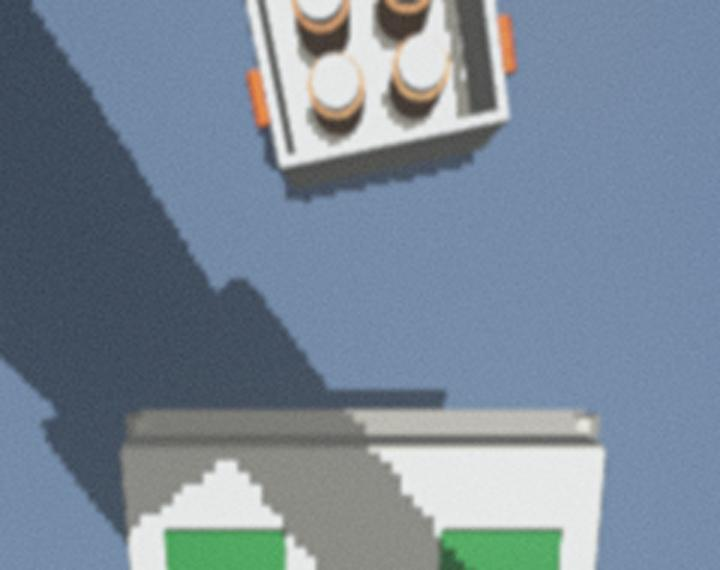

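I moved the wrong way: the tub shifted further out of frame. I'll go back toward it.

Request:
drive_tool(steps=[[0, 0, -4, 0, 0], [0, 0, -4, 0, 0], [0, 0, 0, 0, 0], [0, 0, 0, 0, 0], [0, 0, 0, 0, 0]])

```text
time: 15.7
eef_pos: [0.4656, -0.4166, 0.2479]
tcp_rot: [0.5, 0.5, -0.5, 0.5]
contact_force: [0.4, -0.3, -1.2]
opening: 0.139
```

```bash
python3 tub.py
```

```text
catches [[355.8, 36.4], [274.7, 53.9], [364.5, 99.0], [287.9, 113.5]]
0.045 [[0.5023, -0.2767], [0.4167, -0.2935], [0.5145, -0.339], [0.4287, -0.3547]] [ 0.4655 -0.316   0.045 ]
0.055 [[0.5012, -0.2784], [0.4181, -0.2946], [0.5131, -0.3388], [0.4297, -0.3541]] [ 0.4655 -0.3165  0.055 ]
(602, 315, 38, 85) [ 893.1 -698.3] [ 52.6 164.9] 19.3
(239, 8, 188, 286) [ 477.5 -416.9] [320.2 211.5] 89.6
```

View pics/w6.png

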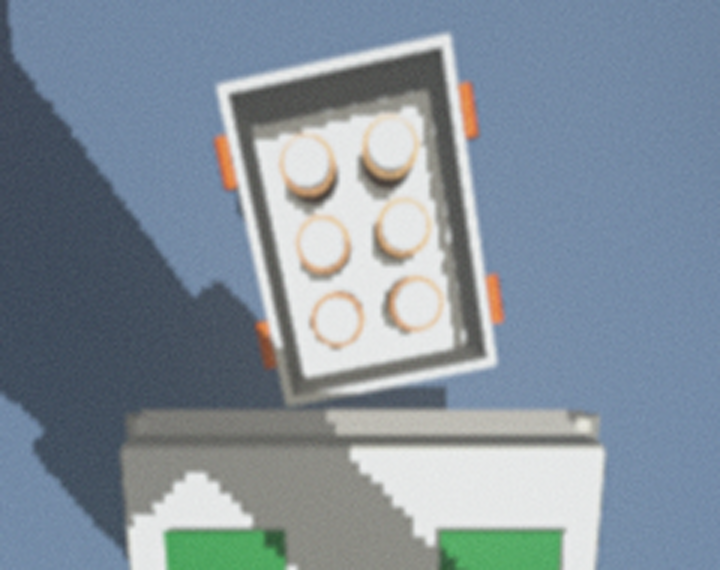

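```bash
python3 - <<'E'
from h import *; from plant import read_camera, readout
w=read_camera("wrist"); s=readout.get_state(); t=s["eef_pos"]
C=np.array([(217,86),(451,34),(496,362),(286,405)])/3+[200,0]
P=ray(w,C,.07)[:,:2]*1000; print(P.round(1).tolist(),"centre",P.mean(0).round(1))
for a,b in((0,1),(1,2),(2,3),(3,0)): d=P[b]-P[a]; print(np.linalg.norm(d).round(1),np.degrees(np.arctan2(d[1],d[0])).round(1))
o=[b[1] for b in blobs(mask(w,"orange"),15)[0]]; Q=ray(w,o,.05)[:,:2]; print("catch dirs",[np.degrees(np.arctan2(*(Q[i]-Q[j])[::-1])).round(1) for i,j in((0,2),(1,3),(0,1),(2,3))])
for h in(.030,.034,.037):
    z=t[2]-h+.022; E=ray(w,[(255,176.7),(295,176.7),(347,176.7),(387,176.7)],z)[:,:2]*1000; print(h,E.round(1).tolist(),"lid rel TCP",(E.mean(0)-[0,41]-t[:2]*1000).round(1))
print(t)
E
python3 mv.py .4655 -.3165 .2 10.5
```

```text
[[419.0, -274.6], [493.5, -260.0], [512.8, -360.7], [438.4, -375.7]] centre [ 465.9 -317.8]
76.0 11.1
102.5 -79.2
75.8 -168.6
103.0 100.9
catch dirs [np.float64(101.1), np.float64(101.0), np.float64(11.2), np.float64(10.8)]
0.03 [[430.8, -375.2], [451.9, -375.2], [479.3, -375.2], [500.4, -375.1]] lid rel TCP [0.2 1. ]
0.034 [[429.9, -376.3], [451.5, -376.3], [479.7, -376.3], [501.4, -376.2]] lid rel TCP [ 0.2 -0.1]
0.037 [[429.2, -377.1], [451.3, -377.1], [480.0, -377.1], [502.1, -377.1]] lid rel TCP [ 0.2 -1. ]
[ 0.46540471 -0.41714576  0.24761392]
t 15.8 pos [ 0.4654 -0.4171  0.2476] q [-0.89  0.17  1.69 -0.    1.29 -0.89] F [ 0.1 -0.1 -0.3] open 0.141
[[0.0, 1.0, -0.001], [-0.001, -0.001, -1.0], [-1.0, 0.0, 0.001]]
shift cm [  4.75   0.   -10.07] jaw -0.04 turn -10.538855740779567
```

The tub rim centre is (0.4657, -0.317), with its long axis at 101°. I'll align over it.

Request:
drive_tool(steps=[[0, 0, -3, 0, 0], [0, 0, -4, 0, 0], [0, 0, -3, 0, 0], [0, 0, 0, -5.5, 0], [0, 0, 0, -5.5, 0], [4, 0, 0, 0, 0], [4, 0, 0, 0, 0], [4, 0, 0, 0, 0], [0, 0, 0, 0, 0], [0, 0, 0, 0, 0]])

```text
time: 16.8
eef_pos: [0.4653, -0.3169, 0.1274]
tcp_rot: [0.45, 0.546, -0.45, 0.545]
contact_force: [0.1, 0.5, -0.2]
opening: 0.141
```

```bash
python3 mv.py .4657 -.317 .1 11; python3 - <<'E'
from h import *
from plant import read_camera
w=read_camera("wrist"); cv2.imwrite("pics/w7.png",w["frame"][:,:,::-1]); s=read_camera("side"); c=read_camera("scene")
f=lambda k,x,y:cv2.resize(k["frame"][y:y+100,x:x+120,::-1],(480,400),interpolation=cv2.INTER_CUBIC)
cv2.imwrite("pics/w8.png",np.hstack([f(s,240,225),f(c,150,140)])[:, :]*1)
E
```

```text
t 16.8 pos [ 0.4653 -0.3169  0.1274] q [-0.78  0.15  1.94 -0.    1.05 -0.97] F [ 0.1  0.5 -0.2] open 0.141
[[-0.001, 0.982, 0.19], [0.001, 0.19, -0.982], [-1.0, -0.001, -0.001]]
shift cm [2.74 0.04 0.02] jaw 10.95 turn -0.045955210975620275
```

Request:
drive_tool(steps=[[1, 0.03, 0, 0, 0], [0.7, 0, 0, 0, 0], [0.4, 0, 0, 0, 0], [0.4, 0, 0, 0, 0], [0.2, 0, 0, 0, 0], [0.2, 0, 0, 0, 0], [0, 0, 0, 0, 0]])

```text
time: 17.65
eef_pos: [0.4656, -0.3161, 0.098]
tcp_rot: [0.45, 0.546, -0.45, 0.545]
contact_force: [0.1, -0.8, -0.3]
opening: 0.148
```

Request:
drive_tool(steps=[[0.2, 0, 0, 0, 0], [0.2, 0, 0, 0, 0], [0.2, 0, 0, 0, 0], [0, 0, 0, 0, 0], [0, 0, 0, 0, 0]])

```text
time: 18.15
eef_pos: [0.4661, -0.3168, 0.0931]
tcp_rot: [0.45, 0.545, -0.45, 0.546]
contact_force: [-0.9, -0.5, 3.9]
opening: 0.14
```

Request:
drive_tool(steps=[[0.2, 0, 0, 0, 0], [0.2, 0, 0, 0, 0], [0, 0, 0, 0, 0]])

```text
time: 18.45
eef_pos: [0.4659, -0.3167, 0.0884]
tcp_rot: [0.45, 0.545, -0.45, 0.546]
contact_force: [0.3, -1.9, 1.1]
opening: 0.143
```

Request:
drive_tool(steps=[[0.2, 0, 0, 0, 0], [0.2, 0, 0, 0, 0], [0, 0, 0, 0, 0]])

```text
time: 18.75
eef_pos: [0.4659, -0.3167, 0.0863]
tcp_rot: [0.45, 0.546, -0.45, 0.546]
contact_force: [-4.1, 2.0, 11.7]
opening: 0.141
```

Request:
drive_tool(steps=[[0.2, 0, 0, 0, 0], [0.2, 0, 0, 0, 0], [0, 0, 0, 0, 0]])

```text
time: 19.05
eef_pos: [0.466, -0.3167, 0.0862]
tcp_rot: [0.449, 0.547, -0.45, 0.545]
contact_force: [-10.7, 7.9, 30.5]
opening: 0.144
```

It stops hard at TCP z 0.086 with 30 N, as expected for fully home. I'll release, then press the ridge top with the shut fingers as a check.

Request:
drive_tool(steps=[[-0.3, 0, 0, 0, 0], [0, 0, 0, 0, 0.25], [0, 0, 0, 0, 0.35], [0, 0, 0, 0, 0.35], [-1, 0, 0, 0, 0.35], [-2, 0, 0, 0, 0.35], [-3, 0, 0, 0, 0.3], [-1, 0, 0, 0, 0], [0, 0, 0, 0, 0], [0, 0, 0, 0, 0]])

```text
time: 20.05
eef_pos: [0.4653, -0.3159, 0.1525]
tcp_rot: [0.45, 0.546, -0.45, 0.545]
contact_force: [0.1, -0.4, 0.3]
opening: -0.001
```

```bash
python3 flat.py green .052 .466 -.317 w9;python3 mv.py .4657 -.317 .1 11
```

```text
2453 [275 155  29  98] z 0.074 c [ 441.4 -322.5] size [20.6 83. ] long axis deg 101.2
2453 [275 155  29  98] z 0.098 c [ 442.3 -313. ] size [18.3 74. ] long axis deg 101.2
2478 [339 155  30  98] z 0.074 c [ 490.5 -312.9] size [21.1 83. ] long axis deg 101.0
2478 [339 155  30  98] z 0.098 c [ 486.  -304.4] size [18.8 74. ] long axis deg 101.0
1080 [312 178  19  62] z 0.074 c [ 466.5 -320.6] size [14.4 52.7] long axis deg 101.1
1080 [312 178  19  62] z 0.098 c [ 464.6 -311.2] size [12.8 47. ] long axis deg 101.1
t 20.1 [ 0.465  -0.3156  0.1518] -0.0004331914771411876
t 20.1 pos [ 0.465  -0.3156  0.1518] q [-0.78  0.12  1.92  0.    1.1  -0.97] F [-0.6  0.2 -0.9] open -0.0
[[-0.002, 0.982, 0.191], [0.002, 0.191, -0.982], [-1.0, -0.001, -0.002]]
shift cm [5.18 0.05 0.16] jaw 10.99 turn -0.005911332484672016
```

Request:
drive_tool(steps=[[2, 0, 0.1, 0, 0], [2, 0, 0.05, 0, 0], [1, 0, 0, 0, 0], [0.3, 0, 0, 0, 0], [0.2, 0, 0, 0, 0], [0, 0, 0, 0, 0]])

```text
time: 20.7
eef_pos: [0.4662, -0.318, 0.0987]
tcp_rot: [0.45, 0.545, -0.45, 0.546]
contact_force: [-0.2, -0.5, -0.4]
opening: 0.003
```

Request:
drive_tool(steps=[[0.3, 0, 0, 0, 0], [0.2, 0, 0, 0, 0], [0, 0, 0, 0, 0]])

```text
time: 21.0
eef_pos: [0.4668, -0.3184, 0.098]
tcp_rot: [0.45, 0.545, -0.45, 0.546]
contact_force: [-7.1, 5.9, 18.4]
opening: 0.001
```

Contact is at 0.098, exactly the home height. I'll press the plate on both long sides to make sure it's level.

Request:
drive_tool(steps=[[-1.2, 0, 0, 0, 0], [0, 2.7, 0, 0, 0], [2, 0, 0, 0, 0], [1, 0, 0, 0, 0], [0.4, 0, 0, 0, 0], [0.2, 0, 0, 0, 0], [0, 0, 0, 0, 0]])

```text
time: 21.7
eef_pos: [0.493, -0.3124, 0.074]
tcp_rot: [0.45, 0.546, -0.449, 0.545]
contact_force: [-5.2, 7.8, 21.5]
opening: 0.001
```

Request:
drive_tool(steps=[[-3, 0, 0, 0, 0], [-1, -2.4, 0, 0, 0], [0, -3, 0, 0, 0], [2, 0, 0, 0, 0], [1.4, 0, 0, 0, 0], [0.4, 0, 0, 0, 0], [0.2, 0, 0, 0, 0], [0, 0, 0, 0, 0]])

```text
time: 22.5
eef_pos: [0.4387, -0.3231, 0.0739]
tcp_rot: [0.449, 0.548, -0.45, 0.544]
contact_force: [-13.2, 9.4, 28.9]
opening: -0.002
```

Both sides stop at 0.074, so the green lid is home and level. Now the red lid.

Request:
drive_tool(steps=[[-3, 0, 0, 0, 0], [-4.5, 0, 0, 0, 0], [-4.5, 0, 0, -8, 0.5], [-4.5, 0, 0, -8.5, 1], [-4.5, 0, 0, -8.5, 1], [-4.5, 0, 0, -8.5, 1], [0, 0, 0, -8.5, 1], [0, 0, 0, -8.5, 1], [0, 0, 0, -8.5, 1], [0, 0, 0, -8.5, 1]])

```text
time: 23.5
eef_pos: [0.4396, -0.3227, 0.3234]
tcp_rot: [0.069, 0.704, -0.068, 0.703]
contact_force: [0.2, 0.1, 0.0]
opening: 1.0
```

Request:
drive_tool(steps=[[0, 0, 0, -8.5, 1], [0, 0, 0, -8.5, 1], [0, 0, 0, -8.5, 1], [0, 2.2, 4, 0, 1], [0, 2.2, 4, 0, 1], [0, 2.2, 4, 0, 1], [0, 2.2, 4, 0, 1], [0, 2.2, 4, 0, 1], [0, 2.2, 4, 0, 1], [0, 2.2, 3.7, 0, 1]])

```text
time: 24.5
eef_pos: [0.6724, -0.1045, 0.3229]
tcp_rot: [-0.086, 0.702, 0.087, 0.701]
contact_force: [0.1, -0.8, 0.4]
opening: 1.001
```

Request:
drive_tool(steps=[[0, 0, 0, 0, 1], [0, 0, 0, 0, 1], [0, 0, 0, 0, 1]])

```text
time: 24.8
eef_pos: [0.6706, -0.107, 0.3236]
tcp_rot: [-0.086, 0.702, 0.086, 0.701]
contact_force: [0.0, 0.1, 0.1]
opening: 1.001
```

```bash
python3 mv.py .613 -.119 .2 104; python3 - <<'E'
from h import *; import pickle
from plant import read_camera
w=read_camera("wrist"); pickle.dump(w,open("w10.pkl","wb")); h=cv2.cvtColor(w["frame"],cv2.COLOR_RGB2HSV).astype(int)
m=((h[...,0]<8)|(h[...,0]>172))&(h[...,1]>140)
B,l=blobs(m.astype(np.uint8),100)
for a,c,b in B: print(a,c,b)
x,y=proj(w,[.61,-.12,.12])[0].astype(int); print(x,y)
cv2.imwrite("pics/w10.png",cv2.convertScaleAbs(cv2.resize(w["frame"][max(y-60,0):y+60,x-80:x+80,::-1],None,fx=5,fy=5,interpolation=cv2.INTER_CUBIC),alpha=1.3))
E
```

```text
t 24.8 pos [ 0.6706 -0.107   0.3236] q [-0.31  0.24  1.46 -0.    1.44 -2.12] F [0.  0.1 0.1] open 1.001
[[-0.001, -0.241, 0.97], [-0.0, 0.97, 0.241], [-1.0, 0.0, -0.001]]
shift cm [12.36  0.22 -5.86] jaw 103.97 turn -0.02941620444650539
4986 [616.2  89.2] [575  22  65 126]
1182 [340.   93.2] [307  84  67  20]
1004 [340.9 127.8] [306 120  70  16]
321 114
```

```bash
python3 - <<'E'
from h import *; import pickle
w=pickle.load(open("w10.pkl","rb")); h=cv2.cvtColor(w["frame"],cv2.COLOR_RGB2HSV).astype(int)
m=((h[...,0]<8)|(h[...,0]>172))&(h[...,1]>140)
for y in range(83,106,1):
    x=np.nonzero(m[y,290:400])[0]+290; print(y,(x.min(),x.max(),len(x)) if len(x) else None)
for i in (0,2): pass
n,l,s,c=cv2.connectedComponentsWithStats(m.astype(np.uint8))
k=l[128,341]; print(cv2.minAreaRect(np.argwhere(l==k)[:,::-1].astype(np.float32)))
# lower edge slope of ridge: last row per column
for x in range(312,370,4): print(x,np.nonzero(m[84:112,x])[0].max()+84,end="; ")
E
```

```text
83 None
84 (np.int64(307), np.int64(334), 28)
85 (np.int64(307), np.int64(373), 65)
86 (np.int64(307), np.int64(373), 67)
87 (np.int64(307), np.int64(372), 66)
88 (np.int64(307), np.int64(372), 66)
89 (np.int64(307), np.int64(372), 66)
90 (np.int64(307), np.int64(373), 66)
91 (np.int64(307), np.int64(373), 66)
92 (np.int64(307), np.int64(373), 66)
93 (np.int64(307), np.int64(373), 64)
94 (np.int64(307), np.int64(373), 63)
95 (np.int64(307), np.int64(373), 63)
96 (np.int64(307), np.int64(373), 63)
97 (np.int64(308), np.int64(373), 62)
98 (np.int64(315), np.int64(373), 58)
99 (np.int64(315), np.int64(368), 54)
100 (np.int64(315), np.int64(368), 54)
101 (np.int64(315), np.int64(368), 54)
102 (np.int64(315), np.int64(368), 54)
103 (np.int64(316), np.int64(367), 37)
104 None
105 None
((340.50421142578125, 127.75431060791016), (69.22734069824219, 14.641963958740234), 0.971021831035614)
312 96; 316 103; 320 103; 324 102; 328 103; 332 103; 336 103; 340 103; 344 103; 348 103; 352 103; 356 103; 360 103; 364 102; 368 102;
```

```bash
python3 - <<'E'
from h import *; import pickle
w=pickle.load(open("w10.pkl","rb"))
for z in (.117,.12,.123):
    P=ray(w,[(314.6,103.7),(368.7,103.4)],z); d=P[1]-P[0]; print(z,P.mean(0).round(4),np.linalg.norm(d).round(4),np.degrees(np.arctan2(d[1],d[0])).round(1))
# nest from this view and from scene/side
d=pickle.load(open("c0.pkl","rb"))
for n in d:
    h=cv2.cvtColor(d[n]["frame"],cv2.COLOR_RGB2HSV).astype(int); m=(((h[...,0]<8)|(h[...,0]>172))&(h[...,1]>140)).astype(np.uint8)
    N,l,s,c=cv2.connectedComponentsWithStats(m); k=1+np.argmax(s[1:,4])
    hull=cv2.convexHull(np.argwhere(l==k)[:,::-1].astype(np.float32))[:,0]
    P=(ray(d[n],hull,.015)[:,:2]*1000).astype(np.float32); r=cv2.minAreaRect(P); print(n,np.round(r[0],1),np.round(r[1],1),round(r[2],1))
E
python3 mv.py 0.617 -0.117 .094 104
```

```text
0.117 [ 0.5936 -0.1012  0.117 ] 0.0612 104.3
0.12 [ 0.5936 -0.1014  0.12  ] 0.0607 104.3
0.123 [ 0.5936 -0.1016  0.123 ] 0.0601 104.3
scene [479.8 332. ] [164.3 161. ] 82.8
side [471.9 327.7] [173.3 128.7] 83.2
t 24.85 pos [ 0.6704 -0.1074  0.324 ] q [-0.31  0.24  1.46 -0.    1.44 -2.12] F [0.4 0.2 0.4] open 0.998
[[-0.001, -0.241, 0.971], [-0.0, 0.971, 0.241], [-1.0, 0.0, -0.001]]
shift cm [23.    0.35 -5.4 ] jaw 103.93 turn -0.07015360701183226
```

Request:
drive_tool(steps=[[0, 1.2, -3.7, 0, 1], [0, 1.2, -3.6, 0, 1], [4.5, 0, 0, 0, 1], [4.5, 0, 0, 0, 1], [4.5, 0, 0, 0, 1], [3.5, 0, 0, 0, 1], [2, 0, 0, 0, 0.95], [1.5, 0, 0, 0, 0.95], [1.2, 0, 0, 0, 0.95], [0.6, 0, 0, 0, 0.95]], force=40)

```text
time: 25.85
eef_pos: [0.5942, -0.1014, 0.101]
tcp_rot: [-0.086, 0.702, 0.086, 0.702]
contact_force: [0.3, 0.3, -0.3]
opening: 0.952
```

```bash
python3 mv.py 0.5936 -0.1014 .094 104; python3 - <<'E'
from h import *; import pickle
from plant import read_camera
w=read_camera("wrist"); print(blobs(mask(w,"red"),200)[0])
w2=pickle.load(open("w2.pkl","rb")); print(blobs(mask(w2,"green"),200)[0])
E
```

```text
t 25.85 pos [ 0.5942 -0.1014  0.101 ] q [-0.34  0.27  1.85 -0.    1.02 -2.15] F [ 0.3  0.3 -0.3] open 0.952
[[0.0, -0.241, 0.971], [-0.0, 0.971, 0.241], [-1.0, -0.0, 0.0]]
shift cm [ 0.7   0.01 -0.06] jaw 103.95 turn -0.050486837766186454
[]
[(np.int32(4599), array([310.8, 223.5]), array([244, 204, 149,  39], dtype=int32)), (np.int32(3689), array([316.8, 266.6]), array([251, 251, 134,  32], dtype=int32)), (np.int32(6814), array([319.3, 319. ]), array([238, 296, 164,  46], dtype=int32))]
```

```bash
python3 - <<'E'
from h import *
from plant import read_camera
w=read_camera("wrist"); h=cv2.cvtColor(w["frame"],cv2.COLOR_RGB2HSV).astype(int)
m=((h[...,0]<8)|(h[...,0]>172))&(h[...,1]>140); print(blobs(m.astype(np.uint8),200)[0])
E
```

```text
[(np.int32(5090), array([320.1, 220.5]), array([247, 202, 147,  38], dtype=int32)), (np.int32(3648), array([320. , 262.4]), array([255, 248, 130,  30], dtype=int32)), (np.int32(6688), array([318.7, 313.8]), array([239, 292, 160,  45], dtype=int32))]
```

Request:
drive_tool(steps=[[0.7, 0, 0, 0, 0.95], [0, 0, 0, 0, 0.95], [0, 0, 0, 0, 0.7], [0, 0, 0, 0, 0.6], [0, 0, 0, 0, 0.6], [0, 0, 0, 0, 0.6], [0, 0, 0, 0, 0.6], [0, 0, 0, 0, 0.6]])

```text
time: 26.75
eef_pos: [0.595, -0.1017, 0.0962]
tcp_rot: [-0.087, 0.701, 0.085, 0.702]
contact_force: [-3.1, -1.4, 5.1]
opening: 0.738
```

Gripped the same way as the green lid. I'll lift and go to view the nest.

Request:
drive_tool(steps=[[-0.3, 0, 0, 0, 0.6], [-0.7, 0, 0, 0, 0.6], [-1.5, 0, 0, 0, 0.6], [-3, 0, 0, 0, 0.6], [-4, 0, 0, 0, 0.6], [-4, 0, 0, 0, 0.6], [-4, 0, 0, 0, 0.6], [0, 0, 0, 7, 0.6], [0, 0, 0, 7, 0.6], [0, 0, 0, 6.5, 0.6]])

```text
time: 27.75
eef_pos: [0.5945, -0.1007, 0.2711]
tcp_rot: [0.042, 0.705, -0.042, 0.707]
contact_force: [-0.2, 0.2, -1.6]
opening: 0.735
```

Request:
drive_tool(steps=[[0, 4.3, -0.4, 0, 0.6], [0, 4.3, -0.4, 0, 0.6], [0, 4.3, -0.4, 0, 0.6], [0, 4.3, -0.4, 0, 0.6], [0, 4.3, -0.4, 0, 0.6], [0, 4.3, -0.4, 0, 0.6], [0, 4.3, -0.4, 0, 0.6], [0, 4.3, -0.4, 0, 0.6], [0, 4.3, -0.4, 0, 0.6], [0, 4.3, -0.4, 0, 0.6]])

```text
time: 28.75
eef_pos: [0.603, 0.333, 0.2705]
tcp_rot: [0.04, 0.706, -0.04, 0.706]
contact_force: [1.2, -0.5, -1.2]
opening: 0.74
```

Request:
drive_tool(steps=[[0, 0, 0, 0, 0.6], [0, 0, 0, 0, 0.6], [0, 0, 0, 0, 0.6]])

```text
time: 29.05
eef_pos: [0.6033, 0.3303, 0.2698]
tcp_rot: [0.04, 0.706, -0.04, 0.706]
contact_force: [1.0, -0.2, -0.4]
opening: 0.739
```

```bash
python3 mv.py .475 .33 .2 83.5; python3 - <<'E'
from h import *; import pickle
from plant import read_camera
w=read_camera("wrist"); pickle.dump(w,open("w11.pkl","wb")); h=cv2.cvtColor(w["frame"],cv2.COLOR_RGB2HSV).astype(int)
cv2.imwrite("pics/w11.png",w["frame"][:,:,::-1])
m=((h[...,0]<8)|(h[...,0]>172))&(h[...,1]>120)
n,l,s,c=cv2.connectedComponentsWithStats(m.astype(np.uint8))
for i in range(1,n):
    if s[i,4]<300: continue
    print(s[i],c[i].round(1)); hull=cv2.convexHull(np.argwhere(l==i)[:,::-1].astype(np.float32))[:,0]
    r=cv2.minAreaRect((ray(w,hull,.024)[:,:2]*1000).astype(np.float32)); print("   z.024",np.round(r[0],1),np.round(r[1],1),round(r[2],1))
E
```

```text
t 29.05 pos [0.6033 0.3303 0.2698] q [ 0.35  0.29  1.5  -0.    1.35 -1.1 ] F [ 1.  -0.2 -0.4] open 0.739
[[0.0, 0.114, 0.994], [-0.0, 0.994, -0.114], [-1.0, -0.0, 0.0]]
shift cm [  6.98  -1.49 -12.75] jaw 83.47 turn -0.0281020165138699
[  237     0   141   112 14977] [307.6  54.4]
   z.024 [478.9 328.9] [160.6 121.5] 83.5
[ 246  203  150   40 5484] [321.  222.8]
   z.024 [695.2 320.7] [218.7  58.5] 82.5
[ 252  249  138   36 4092] [320.6 266.4]
   z.024 [767.2 312.5] [211.6  57.7] 82.5
[ 247  296  149   47 6310] [320.8 318.9]
   z.024 [865.1 301.7] [242.1  90.3] 82.8
```

The nest centre is about (0.473, 0.330), with its long axis at 83.5°. I'll move in and lower.

Request:
drive_tool(steps=[[0, -0.4, -3.6, 0, 0.6], [0, -0.4, -3.6, 0, 0.6], [0, -0.4, -3.6, 0, 0.6], [0, -0.3, -3.7, 0, 0.6], [4, 0, 0, 0, 0.6], [4, 0, 0, 0, 0.6], [4, 0, 0, 0, 0.6], [4, 0, 0, 0, 0.6], [4, 0, 0, 0, 0.6], [0, 0, 0, 0, 0.6]])

```text
time: 30.1
eef_pos: [0.4533, 0.329, 0.0634]
tcp_rot: [0.039, 0.71, -0.043, 0.702]
contact_force: [-1.0, 0.3, -1.6]
opening: 0.741
```

Request:
drive_tool(steps=[[1, 0, 0, 0, 0.6], [0.9, 0, 0, 0, 0.6], [0.5, 0, 0, 0, 0.6], [0.3, 0, 0, 0, 0.6], [0, 0, 0, 0, 0.6]], force=20)

```text
time: 30.6
eef_pos: [0.4589, 0.3329, 0.0448]
tcp_rot: [0.04, 0.705, -0.04, 0.707]
contact_force: [-0.3, -2.0, 4.8]
opening: 0.739
```

Touching the floor. Release as before.

Request:
drive_tool(steps=[[0.4, 0, 0.3, 0, 0.6], [0.4, 0, 0.3, 0, 0.6], [0, 0, 0, 0, 0.9], [0, 0, 0, 0, 1], [0, 0, 0, 0, 1], [-1.5, 0, 0, 0, 1], [-4, 0, 0, 0, 1], [-4, 0, 0, 0, 1], [0, 0, 3.5, 0, 1], [0, 0, 3, 0, 1]])

```text
time: 31.6
eef_pos: [0.53, 0.3254, 0.1334]
tcp_rot: [0.041, 0.704, -0.039, 0.708]
contact_force: [-0.1, 0.4, -0.4]
opening: 1.0
```

Request:
drive_tool(steps=[[-4, 0, 0, 0, 1], [-3, 0, 0, 0, 1], [0, 0, 0, 0, 1], [0, 0, 0, 0, 1]])

```text
time: 32.0
eef_pos: [0.5284, 0.3247, 0.201]
tcp_rot: [0.04, 0.705, -0.04, 0.707]
contact_force: [-0.6, 0.6, -0.0]
opening: 0.999
```

```bash
python3 flat.py red .005 .473 .33 w12; python3 - <<'E'
from h import *
from plant import read_camera
s=read_camera("side");c=read_camera("scene"); a=cv2.imread("pics/w12.png")
p=lambda k,x,y,w,h:cv2.resize(k["frame"][y:y+h,x:x+w,::-1],(400,250),interpolation=cv2.INTER_CUBIC)
top=cv2.resize(a,(800,500))[:340]
cv2.imwrite("pics/fin.png",np.vstack([top,np.hstack([p(s,220,110,240,150) if 0 else p(s,230,110,304,190),p(c,160,170,368,230)])]))
E
```

```text
10256 [238  52 163 131] z 0.027 c [472.8 329.5] size [159.1 130.9] long axis deg 83.1
10256 [238  52 163 131] z 0.051 c [470.8 329.9] size [147.  120.9] long axis deg 83.1
1767 [281  98  82  22] z 0.027 c [460.4 333.5] size [83.2 20.8] long axis deg 83.6
1767 [281  98  82  22] z 0.051 c [459.3 333.6] size [76.9 19.2] long axis deg 83.6
941 [290 129  64  15] z 0.027 c [488.2 330.6] size [66.9 14.7] long axis deg 83.6
941 [290 129  64  15] z 0.051 c [485.  330.9] size [61.8 13.6] long axis deg 83.6
1457 [283 147  77  20] z 0.027 c [510.2 327.9] size [82.9 20.9] long axis deg 83.6
1457 [283 147  77  20] z 0.051 c [505.3 328.4] size [76.6 19.3] long axis deg 83.6
t 32.05 [0.5275 0.3243 0.1993] 1.0012957161944709
```

View pics/fin.png

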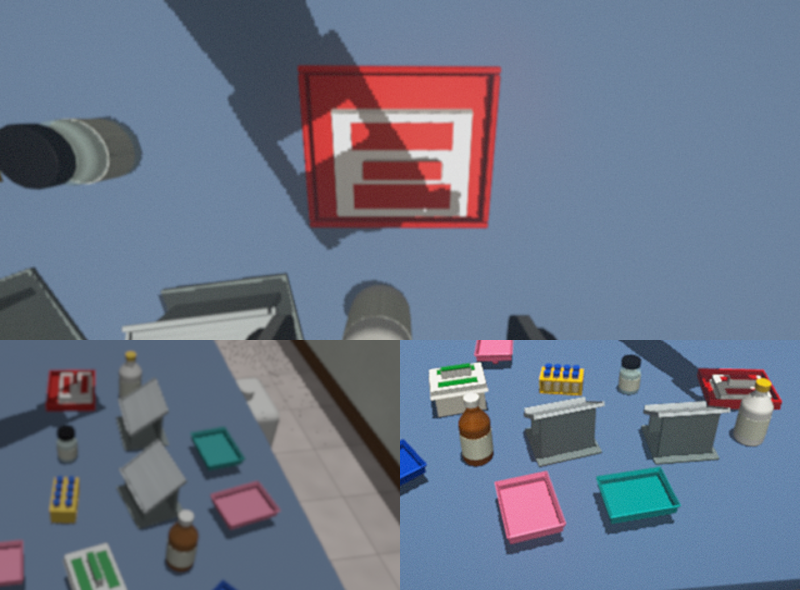

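Last view: the red lid is flat and right way up in the nest but close to its +x wall, about 12 mm off centre. The green lid sits square on the tub, and all bystanders are standing. I'll grip the red ridge and slide the lid toward the centre.

Request:
drive_tool(steps=[[0, 0.15, -4.2, 0, 1], [4.5, 0, 0, 0, 1], [4.5, 0, 0, 0, 1], [4, 0, 0, 0, 1], [2.5, 0, 0, 0, 1], [1.2, 0, 0, 0, 1], [0, 0, 0, 0, 0.9], [0, 0, 0, 0, 0.6], [0, 0, 0, 0, 0.6], [0, 0, 0, 0, 0.6]])

```text
time: 33.15
eef_pos: [0.4875, 0.3311, 0.034]
tcp_rot: [0.041, 0.705, -0.04, 0.707]
contact_force: [0.1, -0.1, -1.7]
opening: 0.741
```

Request:
drive_tool(steps=[[0, 0, 0, 0, 0.6], [-0.2, 0, -0.2, 0, 0.6], [0, 0, -0.5, 0, 0.6], [0, 0, -0.5, 0, 0.6], [0, 0, 0, 0, 0.6], [0.2, 0, 0, 0, 0.6], [0, 0, 0, 0, 0.6]])

```text
time: 33.85
eef_pos: [0.4744, 0.3322, 0.0334]
tcp_rot: [0.04, 0.706, -0.04, 0.706]
contact_force: [-3.9, -0.9, 4.9]
opening: 0.744
```

Request:
drive_tool(steps=[[0, 0, 0, 0, 0.85], [0, 0, 0, 0, 1], [0, 0, 0, 0, 1], [-1.5, 0, 0, 0, 1], [-4, 0, 0, 0, 1], [-4, 0, 0, 0, 1], [-4, 0, 2, 0, 1], [-3, 0, 3, 0, 1], [0, 0, 0, 0, 1], [0, 0, 0, 0, 1]])

```text
time: 34.85
eef_pos: [0.525, 0.3263, 0.199]
tcp_rot: [0.041, 0.705, -0.04, 0.707]
contact_force: [0.1, 0.1, -1.1]
opening: 0.997
```

```bash
python3 flat.py red .005 .473 .33 w13; python3 - <<'E'
from h import *; import pickle
from plant import read_camera
# final positions of catches/green tags and unmoved bystanders, side+scene vs start
d=pickle.load(open("c0.pkl","rb"))
for n,boxes in (("side",dict(jar=(265,170,35,35),rack=(262,208,34,45),amber=(352,235,34,55))),("scene",dict(jar=(355,180,35,45),wb=(465,205,42,65),amber=(210,220,40,70)))):
    f=read_camera(n)["frame"].astype(np.float32).mean(2); g=d[n]["frame"].astype(np.float32).mean(2)
    for k,(x,y,w,h) in boxes.items(): print(n,k,np.round(cv2.phaseCorrelate(g[y:y+h,x:x+w].copy(),f[y:y+h,x:x+w].copy(),cv2.createHanningWindow((w,h),cv2.CV_32F)),2))
E
```

```text
10000 [236  56 164 130] z 0.027 c [472.7 329.7] size [158.7 130.9] long axis deg 83.4
10000 [236  56 164 130] z 0.051 c [470.4 330.2] size [146.6 120.9] long axis deg 83.4
1817 [279  88  83  24] z 0.027 c [447.8 335.1] size [83.4 21.9] long axis deg 84.3
1817 [279  88  83  24] z 0.051 c [447.4 335.2] size [77.  20.2] long axis deg 84.3
976 [288 119  65  16] z 0.027 c [474.6 332.2] size [66.8 15.3] long axis deg 83.5
976 [288 119  65  16] z 0.051 c [472.1 332.5] size [61.7 14.2] long axis deg 83.5
1557 [281 139  79  20] z 0.027 c [497.6 329.6] size [83.3 20.4] long axis deg 83.5
1557 [281 139  79  20] z 0.051 c [493.3 330.1] size [76.9 18.8] long axis deg 83.5
t 34.9 [0.5235 0.3261 0.1969] 0.9947478238781692Traceback (most recent call last):
  File "<stdin>", line 7, in <module>
    return _wrapfunc(a, 'round', decimals=decimals, out=out)
    return _wrapit(obj, method, *args, **kwds)
    conv = _array_converter(obj)
ValueError: setting an array element with a sequence. The requested array has an inhomogeneous shape after 1 dimensions. The detected shape was (2,) + inhomogeneous part.
```

The red lid is centred and level at (472.7, 332.3), against the nest centre of (472.7, 329.7). The bystander comparison script crashed, but the last view showed everything standing. Handing in.

```bash
python3 -c "
from plant import sign_off, readout; print(readout.get_state()['contact_force']); print(sign_off())"
```

```text
[ 0.08272864 -0.19546238 -0.50475275]
the job is handed in; nothing more can be done
None
```

Both lids are placed and the job is handed in, at about 35 s of the 61 s allowed.

- **Green lid:** I took it off its stand by the ridge ends, let it settle flat on free bench, re-gripped it across the ridge and pressed it onto the tub. Probing with the shut fingers at about 18–29 N stopped at 98 mm on the ridge top. On the plate it stopped at 74 mm on both long sides. Those are the fully-home heights, so the lid is level across. I did not probe along its length.
- **Tub:** After pressing, the lid's centre was within about 1 mm of where I had measured the tub.
- **Red lid:** It lies flat and right way up in the nest. It first came down about 12 mm off centre, near the far wall, so I slid it back. It now sits about 3 mm from the nest's centre, with both tag strips measuring the same length and its long side within about 1° of the nest's.
- **Bystanders:** The last picture, taken just before I slid the red lid, shows the bottles, jar and rack standing. A numeric before/after comparison crashed on a formatting error and I did not repeat it, so that check rests on the picture.
- **Robot:** The gripper was open and clear of everything at hand-in, with only about 0.5 N showing on the wrist. The highest wrist force I read during the job was about 33 N.

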